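# Clear the draw bench and wind its carriage home

### The job

Someone left a wooden ring clamp lying on the bed of the draw bench, in the carriage's way: pick it up and lay it flat in the aluminium tray, without dropping it from a height. Then wind the hand wheel clockwise, a good full turn, until the empty carriage is fully home against the die plate. Let go of everything, and leave the hammer, the jar and the punch block where they stand.

Things in the scene. Friction and masses are not known exactly. Their poses are not given: they have to be found in the camera images.
- drawbench: Grey and steel machine fixed to the table, 430 mm long. Origin on the table under the middle of its gearbox; +y runs along the bed away from the gearbox, -x is its front (to the robot), z up. Gearbox: x -75..115, y -95..95 mm, its sloping top at most 180 mm high. Bed: flat steel block, top 60 mm above the table, x -50..50, y 95..340 mm.
- die_plate (a point): Middle of the lower edge of the die plate's face that looks to the carriage (machine's -y), on the bed. The plate stands upright at the bed's far end: 100 mm wide, 16 mm thick, top 108 mm above the table.
- bar_lamp (a point): Middle of the underside of a fixed bar lamp over the far half of the wheel, 333 mm above the table: 260 mm long (machine's y), 40 mm wide, 24 mm thick, on a post at machine x 100, y -120 mm. It blocks a gripper standing upright over the handle when that is on the far side, so lean the tool along the wheel's axis.
- wheel (a joint): Angle of the hand wheel (rad), growing as it turns clockwise seen from above. Starts between 0 and 0.8; end stop at 7.5, where the carriage meets the die plate. The axis leans 35 degrees from vertical to the machine's -x (in its frame: -0.574, 0, 0.819). Moves the carriage 19 mm per rad; moderately stiff (2 to 6 N at the handle); stays where it is left.
- hub (a point): Centre of the hand wheel, on its axis, in the rim's plane; 155 mm above the table. Steel rim of mean radius 80 mm, 16 mm thick, three spokes. z is the wheel's axis, outwards (up and to the robot); x and y turn with the wheel, the handle stands in the direction of -x.
- handle_mid (a point): Mid-point of the wheel's round wooden handle: 25 mm thick, 70 mm long, standing on the rim parallel to the wheel's axis, 80 mm from it; this point is 50 mm from the rim's plane along the axis. The handle spins freely on its own pin, so a hand holding it need not turn. z is its long axis, away from the wheel.
- carriage_front (a point): Middle of the lower block of the carriage, on the face that looks to the die plate (machine's +y). The carriage slides on the bed, driven by the wheel; lower block 104 mm wide, 60 mm long, 30 mm high, with two steel jaws on top reaching 47 mm above the bed. Home: this face meets the die plate (within 1 mm).
- clamp_mid (a point): Centre of the loose wooden ring clamp: a light wooden bar with a steel collar round its middle, 132 mm long (plus a thin dark wedge sticking out 24 mm at its -x end), 31 mm wide, 30 mm high, about 90 g. x is its length, z up. Starts lying flat across the bed between carriage and die plate, underside 60 mm above the table.
- tray: Open aluminium tray fixed to the table, 250 mm (its x) by 180 mm (its y), walls 35 mm high and 5 mm thick, floor 5 mm thick. Origin at the centre of its underside.
- hammer: Hammer, 200 mm, lying on the table, handle to its -x; leave alone.
- jar: Closed jar, 70 mm across, 100 mm high, standing on the table behind the bed; origin at its underside; leave alone.
- punch_block: Wooden block 110 x 70 x 40 mm with upright punches reaching 134 mm high, standing on the table on the wheel's far right; origin at its underside; leave alone.
Things that resemble listed ones, but are neither listed nor needed, are in the scene too. Of the things like the part that bears clamp_mid, leave any that is purple or turquoise; of the rest the smaller one is meant.

How it is judged:
By the outcome, as a careful person would: the job done as asked, in the order asked, and still so for the second after the job is handed in, with the robot touching nothing.
It also fails if it takes over 72 s, if anything falls off the work surface, if the arm or the gripper's body presses on something with over 40 N, if the wrist force passes 120 N, or if a joint passes its speed limit or range.

### The arm

A 7-joint arm with a two-finger parallel gripper is mounted at the origin on the work surface. World frame = base frame: x ahead of the robot, y to its left, z up, the work surface at z = 0. Lengths are in m, angles in rad, forces in N, time in s.
With the tool pointing down it reaches from about 0.4 to 0.85 m from the base axis. Payload 10.4 kg.
Tool frame: the origin (TCP) lies where the fingers leave the gripper's body, on its centre line; the fingertips stand 73 mm ahead of it and the grasp point (between the pads) lies 54 mm ahead of it; z points along the fingers, y is the line along which they close (so a half turn about z gives the same grasp; the last joint's range is limited). The gripper opens to 85 mm and grips with 20 to 120 N. Pads are 22 mm wide; open, the fingers measure 114 mm over their backs; the gripper's body (76 mm by 85 mm) begins 54 mm behind the grasp point. The pads swing forward as they close: fully open they stand 13 mm farther back than shut.
Start: joints at [-1.252, 0.332, -0.065, 1.46, 0.022, 1.35, -0.088], TCP at [0.209, 0.589, 0.304] pointing down, gripper open.
Joint ranges: [-2.6, 2.6], [-0.5, 2.12], [-1.47, 1.34], [0.16, 2.42], [-1.27, 4.41], [0.06, 2.06], [-2.6, 2.6]. Speed limits (rad/s): [2.22, 2.22, 2.79, 2.79, 3.14, 3.14, 3.14].

### API

Orientations are given as a unit quaternion [x, y, z, w].
In Python, from workcell import manip, camera gives the robot as it stands. The module is installed in compiled form; this text tells all that it offers.
- The arm moves only by the shell command python3 -m creep 'ROWS' [OPENING] [FORCE]. ROWS is JSON, a list of rows, each a list of 2 entries, a list of its own where there are three numbers: the shift along the tool's x, y, z in mm, then the turn about the tool's z in rad. In form: [[[tx, ty, tz], twist], ...]. A call has 1 to 5 rows; each row is the pose to reach, as a shift and turn from the pose commanded when the call began, along the tool's axes at that moment; what a row does not reach only later rows make up. A row lasts 1/12 s, in which the tool goes at most 41.7 mm and 7.16 degrees, less where a joint would pass 70% of its speed; a pose out of reach is approached as far as the arm can. A call with a gripper value outside its range is refused whole. OPENING is the opening, from 0 (shut) to 1 (fully open), set as the call begins (- or left out, the last holds). The fingers move at their own pace and stop on an object; FORCE is the grip in N (left out, the last holds). Time passes only in rows, so rows that repeat a pose let the fingers close. It gives the time, the measured TCP pose, the force, the opening and the grip force at its end, in the units of the state.
- manip.get_obs(): the state, without advancing time (a new reading comes with each control period).
- camera(name): name is "side" or "top" or "wrist"; returns a dict with "pixels" (400x640x3 uint8, red, green, blue), "z_map" (400x640 float32, m along the optical axis (not along the pixel's ray), 0 where there is no reading), "fx", "fy", "cx", "cy" (pixels), "distortion" ([k1, k2, p1, p2, k3] as OpenCV has them; the pictures are not rectified), "extrinsics" (4x4, takes a point from world to camera coordinates). Camera axes: x right, y down, z forward; pixel columns grow to the right and rows downward; lengths in m; the calibration is good to about 2 mm. A picture is of the moment at which its call begins.
- manip.hand_in(): hands the job in; it is judged then, once.
The state is a dict: "clock": time; "joint_pos": joint angles; "joint_velocities": joint speeds; "tau": joint torques, N m; "position": TCP position; "ee_rot": TCP orientation; "ft_force": force on the tool from outside, world axes, zero at the start; "torque": the same for the moment, N m; "grip_width": opening from 0.0 (shut) to 1.0 (fully open); "grasp_force": force on a finger pad.
Only numpy, scipy, OpenCV 4.12 (cv2) and the standard library are available. Lean on these libraries where they do the work, as an engineer would, in place of code of your own. Each camera call takes 0.05 s, during which the arm holds its last target. There are 200 camera calls.

## Working session

There is one attempt and no reset: what is moved stays moved. The work goes in short steps, Python scripts to look and compute and a shell command to move; the robot and the scene stay as the last step left them, time stands still between calls to the robot, and variables do not carry over. Pictures are saved under pics/ and viewed, at most 12 in all, crops included, and the job is handed in when it is done.

```bash
mkdir -p pics; cat > h.py <<'E'
import numpy as np, cv2
from scipy.spatial.transform import Rotation as R
from workcell import manip, camera
def K(c): return np.array([[c['fx'],0,c['cx']],[0,c['fy'],c['cy']],[0,0,1.]])
def ray(c,uv):
    n=cv2.undistortPoints(np.array(uv,float).reshape(-1,1,2),K(c),np.array(c['distortion'],float))[:,0]
    E=np.array(c['extrinsics']); Rm,t=E[:3,:3],E[:3,3]
    d=np.c_[n,np.ones(len(n))]
    return -Rm.T@t, d@Rm
def onz(c,uv,z):
    o,d=ray(c,uv); return o+d*((z-o[2])/d[:,2])[:,None]
def dep(c,uv):
    o,d=ray(c,uv); z=np.array([c['z_map'][int(v),int(u)] for u,v in uv]); return o+d*z[:,None]
def proj(c,P):
    E=np.array(c['extrinsics']); return cv2.projectPoints(np.array(P,float).reshape(-1,1,3),cv2.Rodrigues(E[:3,:3])[0],E[:3,3],K(c),np.array(c['distortion'],float))[0][:,0]
def cloud(c):
    vv,uu=np.mgrid[0:400,0:640]; uv=np.c_[uu.ravel(),vv.ravel()]
    o,d=ray(c,uv); return (o+d*c['z_map'].ravel()[:,None]).reshape(400,640,3)
def save(n,c): cv2.imwrite(f'pics/{n}.png',c['pixels'][:,:,::-1])
E
python3 - <<'E'
from h import *
import pickle
for n in('top','side'):
    c=camera(n); save(n+'0',c); pickle.dump(c,open(n+'0.pkl','wb'))
    print(n,np.round(c['extrinsics'],3).tolist(),c['fx'])
o=manip.get_obs();print({k:np.round(v,3).tolist() for k,v in o.items()})
E
```

```text
top [[-0.029, -0.999, 0.019, -0.035], [-0.998, 0.028, -0.063, 0.527], [0.063, -0.021, -0.998, 1.668], [0.0, 0.0, 0.0, 1.0]] 482.8230668348331
side [[0.852, -0.524, 0.004, -0.46], [-0.297, -0.489, -0.82, 0.292], [0.432, 0.698, -0.572, 1.329], [0.0, 0.0, 0.0, 1.0]] 463.94718495357387
{'clock': 0.1, 'joint_pos': [-1.252, 0.333, -0.065, 1.461, 0.022, 1.35, -0.089], 'joint_velocities': [-0.001, -0.002, -0.001, -0.002, 0.0, -0.001, 0.0], 'tau': [0.001, -62.675, 0.049, -39.242, 0.016, 0.007, -0.0], 'position': [0.209, 0.589, 0.303], 'ee_rot': [0.17, 0.985, -0.001, -0.0], 'ft_force': [0.004, -0.485, -0.522], 'torque': [0.008, -0.032, -0.052], 'grasp_force': 0.0, 'grip_width': 1.0}
```

View pics/top0.png

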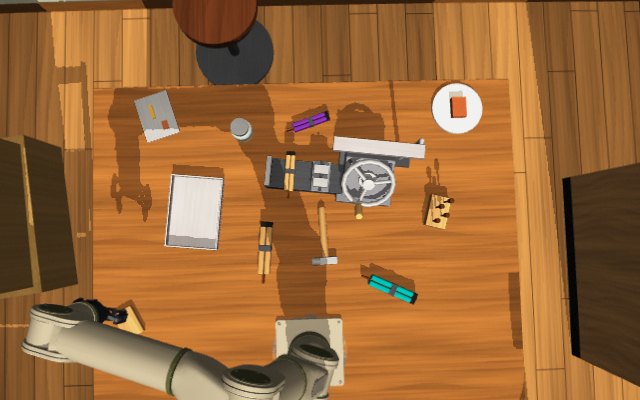

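View pics/side0.png

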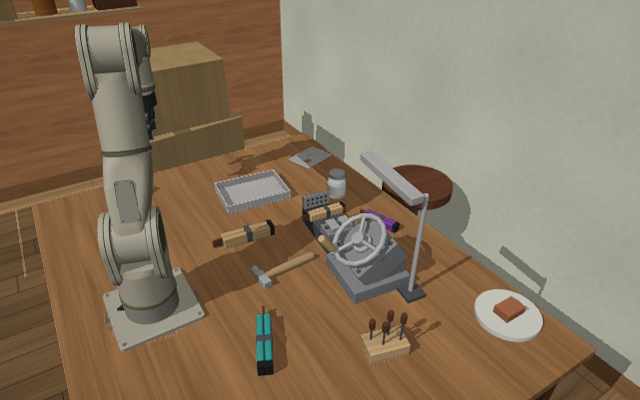

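```bash
python3 - <<'E'
from h import *
import pickle
T=pickle.load(open('top0.pkl','rb')); S=pickle.load(open('side0.pkl','rb'))
P=cloud(T); print('table z',np.median(P[230:260,100:150,2]), 'tray floor', np.median(P[190:225,180:210,2]))
hsv=cv2.cvtColor(T['pixels'],cv2.COLOR_RGB2HSV)
sub=np.zeros((400,640),bool); sub[145:205,276:304]=1
m=sub&(P[...,2]>.075)&(P[...,2]<.1)
print('clamp z', np.percentile(P[m][:,2],[5,50,95]))
q=P[m][:,:2].astype(np.float32); r=cv2.minAreaRect(q); print('clamp rect',r)
bp=cv2.boxPoints(r);print(bp.round(3).tolist())
# all z-bands
def rect(name,r0,r1,c0,c1,z0,z1):
    s=np.zeros((400,640),bool); s[r0:r1,c0:c1]=1; s&=(P[...,2]>z0)&(P[...,2]<z1)
    q=P[s]; a=cv2.minAreaRect(q[:,:2].astype(np.float32)); print(name,s.sum(),np.round(a[0],3),np.round(a[1],3),round(a[2],2),'z',np.round(np.median(q[:,2]),3)); return q
rect('die',140,200,255,282,.1,.115)
rect('carr',145,210,305,335,.085,.115)
rect('lamp',125,170,325,432,.33,.37)
rect('tray',165,255,155,230,.025,.045)
for c,n in((T,'top'),(S,'side')):
    if n=='top': im=c['pixels'][120:240,240:440]
    else: im=c['pixels'][170:310,270:440]
    cv2.imwrite(f'pics/{n}crop.png',cv2.resize(im[:,:,::-1],None,fx=4,fy=4,interpolation=cv2.INTER_CUBIC))
E
```

```text
table z -0.0012085551167344555 tray floor 0.0036788763218406073
clamp z [0.07999908 0.08897744 0.09492301]
clamp rect ((0.6104980111122131, 0.05123770236968994), (0.03120914287865162, 0.1561671942472458), 84.61323547363281)
[[0.531000018119812, 0.0430000014603138], [0.6869999766349792, 0.02800000086426735], [0.6899999976158142, 0.05900000035762787], [0.5339999794960022, 0.07400000095367432]]
die 145 [0.621 0.12 ] [0.017 0.099] 83.33 z 0.106
carr 535 [ 0.6   -0.054] [0.06  0.104] 82.78 z 0.102
lamp 1416 [ 0.649 -0.215] [0.261 0.058] 87.5 z 0.356
tray 436 [0.496 0.383] [0.183 0.251] 83.85 z 0.033
```

View pics/topcrop.png

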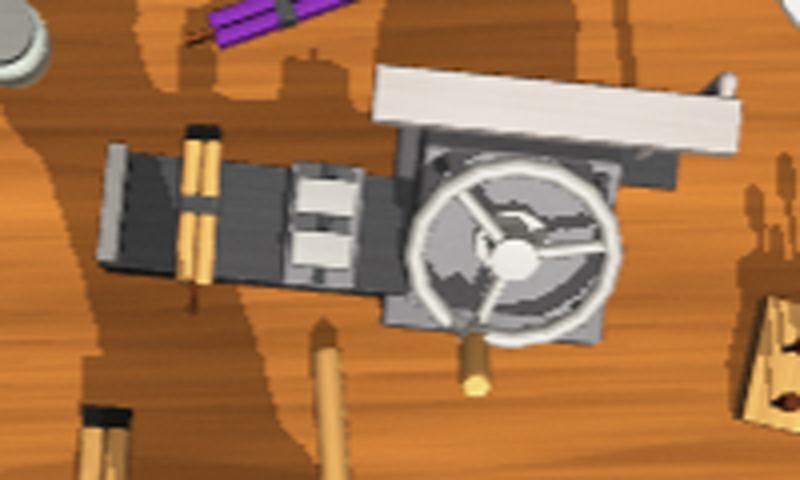

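View pics/sidecrop.png

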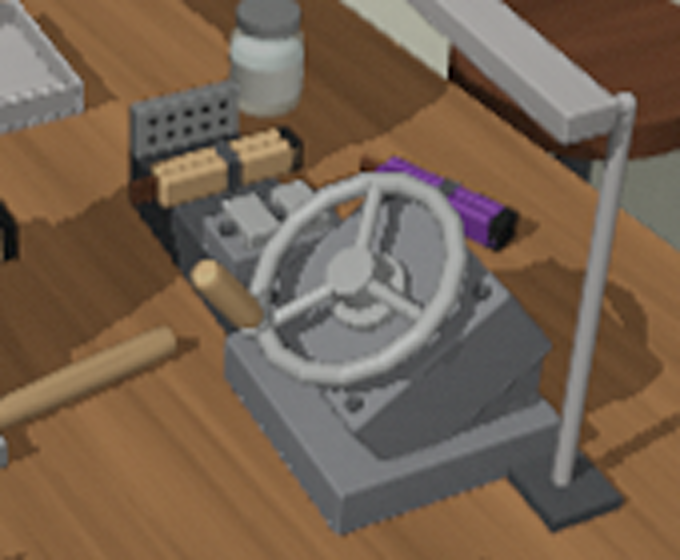

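```bash
cat >> h.py <<'E'
yaw=-np.arctan2(.021,.174); MX=np.array([np.cos(yaw),np.sin(yaw),0]); MY=np.array([-np.sin(yaw),np.cos(yaw),0])
O=np.array([.621,.120,0])-.332*MY
M=np.c_[MX,MY,[0,0,1]]
def mach(p): return (np.atleast_2d(p)-O)@M
def world(p): return np.atleast_2d(p)@M.T+O
E
python3 - <<'E'
from h import *
import pickle
T=pickle.load(open('top0.pkl','rb')); S=pickle.load(open('side0.pkl','rb'))
ax=np.array([-.574,0,.819])
for c,n in((T,'top'),(S,'side')):
    P=mach(cloud(c).reshape(-1,3)).reshape(400,640,3); P[...,2]+=.001
    # lamp
    l=P[(P[...,2]>.325)&(P[...,2]<.365)&(abs(P[...,1])<.18)&(P[...,0]>-.05)&(P[...,0]<.2)]
    print(n,'lamp',np.percentile(l,[1,50,99],axis=0).round(3).tolist())
    g=(abs(P[...,0])<.12)&(abs(P[...,1])<.1)&(P[...,2]>.03)&(P[...,2]<.25)
    d=P@ax
    Q=P[g]; print('axial hist',[(round(b,3),int(h)) for h,b in zip(*np.histogram(Q@ax,bins=np.arange(.08,.24,.008)))])
    print('gear x', np.percentile(Q[:,0],[1,99]), 'zmax')
    # handle
    s=(P[...,2]>.1)&(P[...,0]<-.08)&(P[...,0]>-.2)&(abs(P[...,1])<.12)
    h=P[s]; print('handle',len(h),np.median(h,0).round(3),h.min(0).round(3),h.max(0).round(3))
# hub cap pixels
print('hub cap', mach(dep(T,[(368,184),(369,185),(367,183)])).round(3), mach(dep(S,[(357,238),(358,239)])).round(3))
E
```

```text
top lamp [[0.048, -0.124, 0.339], [0.067, 0.0, 0.357], [0.098, 0.13, 0.363]]
axial hist [(np.float64(0.08), 61), (np.float64(0.088), 59), (np.float64(0.096), 351), (np.float64(0.104), 784), (np.float64(0.112), 106), (np.float64(0.12), 31), (np.float64(0.128), 77), (np.float64(0.136), 622), (np.float64(0.144), 295), (np.float64(0.152), 10), (np.float64(0.16), 9), (np.float64(0.168), 11), (np.float64(0.176), 14), (np.float64(0.184), 8), (np.float64(0.192), 11), (np.float64(0.2), 5), (np.float64(0.208), 15), (np.float64(0.216), 6), (np.float64(0.224), 0)]
gear x [-0.10628101  0.08037914] zmax
handle 150 [-0.099  0.024  0.155] [-0.132 -0.039  0.11 ] [-0.08   0.039  0.188]
side lamp [[0.047, -0.129, 0.333], [0.061, -0.03, 0.358], [0.102, 0.127, 0.362]]
axial hist [(np.float64(0.08), 106), (np.float64(0.088), 100), (np.float64(0.096), 232), (np.float64(0.104), 1065), (np.float64(0.112), 102), (np.float64(0.12), 38), (np.float64(0.128), 77), (np.float64(0.136), 667), (np.float64(0.144), 430), (np.float64(0.152), 11), (np.float64(0.16), 11), (np.float64(0.168), 19), (np.float64(0.176), 14), (np.float64(0.184), 16), (np.float64(0.192), 16), (np.float64(0.2), 10), (np.float64(0.208), 12), (np.float64(0.216), 6), (np.float64(0.224), 0)]
gear x [-0.10854793  0.10235477] zmax
handle 225 [-0.102  0.016  0.148] [-0.133 -0.042  0.109] [-0.08   0.034  0.188]
hub cap [[-0.019  0.002  0.161]
 [-0.023 -0.001  0.165]
 [-0.017  0.006  0.164]] [[-0.024 -0.004  0.164]
 [-0.021 -0.006  0.161]]
```

```bash
cat >> h.py <<'E'
def to(p,ya=None):
    "tool-axis shift mm to put TCP at p; twist to bring tool y to world heading ya"
    o=manip.get_obs(); r=R.from_quat(o['ee_rot']).as_matrix()
    print('at',np.round(o['position'],4),'mach',mach(o['position']).round(4)[0],'t',round(o['clock'],2),'F',np.round(o['ft_force'],1),'w',round(o['grip_width'],3),'gf',np.round(o['grasp_force'],1))
    print('shift',(1000*(r.T@(np.array(p)-o['position']))).round(1))
    if ya is not None: print('twist',-(((ya-np.arctan2(r[1,1],r[0,1]))+np.pi)%(2*np.pi)-np.pi))
E
A='[[[-34,-22,0],0],[[-68,-44,0],0],[[-102,-66,0],0],[[-136,-88,0],0],[[-170,-110,0],0]]'
python3 -m creep '[[[-34,-22,0],0],[[-68,-44,0],0],[[-102,-66,0],0],[[-136,-88,0],0],[[-170,-110,0],0]]' 0.62 40
python3 -m creep '[[[-34,-22,0],0],[[-68,-44,0],0],[[-102,-66,0],0],[[-136,-88,0],0],[[-170,-110,0],0]]'
python3 -m creep '[[[-34,-22,0],0],[[-68,-44,0],0],[[-102,-66,0],0],[[-136,-88,0],0],[[-170,-110,0],0]]'
python3 -m creep '[[[0,0,0],-0.12],[[0,0,0],-0.235],[[0,0,0],-0.235]]'
python3 -c "
from h import *
to([.623,.050,.139],np.pi/2-.0960)
c=camera('wrist'); save('w1',c)"
```

```text
clock: 0.52
position: [0.3335, 0.4264, 0.3036]
ee_rot: [0.17, 0.985, -0.0, -0.0]
ft_force: [1.0, -0.3, 0.4]
grip_width: 0.627
grasp_force: 0.0
clock: 0.93
position: [0.4568, 0.2657, 0.3038]
ee_rot: [0.17, 0.985, 0.0, -0.0]
ft_force: [1.0, 0.2, 0.1]
grip_width: 0.622
grasp_force: 0.0
clock: 1.35
position: [0.5801, 0.1052, 0.3038]
ee_rot: [0.17, 0.985, -0.0, -0.0]
ft_force: [0.1, 1.5, -0.2]
grip_width: 0.619
grasp_force: 0.0
clock: 1.6
position: [0.5795, 0.1063, 0.3033]
ee_rot: [0.051, 0.999, -0.0, -0.0]
ft_force: [-0.0, 0.5, -0.3]
grip_width: 0.619
grasp_force: 0.0
at [0.5795 0.1063 0.3033] mach [-0.0396  0.3134  0.3033] t 1.6 F [-0.   0.5 -0.3] w 0.619 gf 0.0
shift [-49.2 -51.5 164.3]
twist -0.006682185093290549
```

```bash

python3 -m creep '[[[-25,-26,30],0],[[-49,-51,60],0],[[-49,-51,60],0],[[-49,-51,60],0]]' | head -3
python3 - <<'E'
from h import *
to([.623,.050,.139])
c=camera('wrist'); save('w2',c); P=cloud(c)
m=(P[...,2]>.078)&(P[...,2]<.1)&(abs(P[...,1]-.05)<.035)&(P[...,0]>.5)&(P[...,0]<.72)
r=cv2.minAreaRect(P[m][:,:2].astype(np.float32)); print(m.sum(),r, cv2.boxPoints(r).round(3).tolist(),np.median(P[m][:,2]))
E
```

```text
clock: 1.98
position: [0.6222, 0.0487, 0.2411]
ee_rot: [0.057, 0.998, -0.001, -0.002]
at [0.6222 0.0487 0.2411] mach [0.0098 0.2614 0.2411] t 1.98 F [ 0.3 -0.6  0.2] w 0.619 gf 0.0
shift [ -1.    1.6 102.1]
6460 ((0.6081632971763611, 0.05163081735372543), (0.03177167847752571, 0.1565283089876175), 84.12022399902344) [[0.5289999842643738, 0.04399999976158142], [0.6840000152587891, 0.02800000086426735], [0.6880000233650208, 0.05900000035762787], [0.5320000052452087, 0.07500000298023224]] 0.09006766998378689
```

View pics/w2.png

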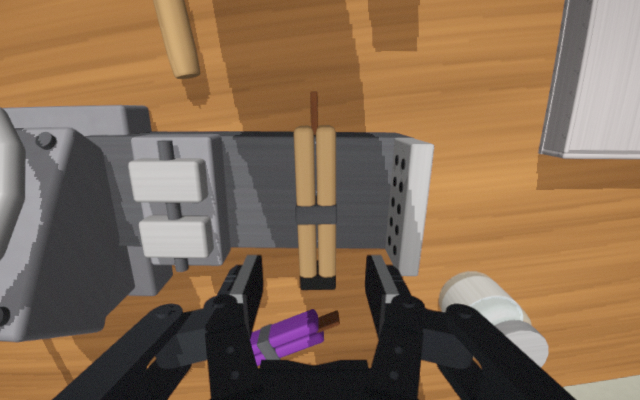

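```bash

python3 -m creep '[[[0,1,30],0],[[0,1,60],0],[[0,1,85],0],[[0,1,101],0],[[0,1,101],0]]' | head -4
python3 -m creep '[[[0,0,0],0],[[0,0,0],0],[[0,0,0],0],[[0,0,0],0],[[0,0,0],0]]' 0 40
python3 -m creep '[[[0,0,-20],0],[[0,0,-50],0],[[0,0,-90],0],[[0,0,-120],0],[[0,0,-120],0]]'
python3 - <<'E'
from h import *
c=camera('wrist'); save('w3',c)
# tray in world: rect (0.496,0.383), dims .183(x-ish) .251, 
to([.496,.383,.26],)
E
```

```text
clock: 2.45
position: [0.6209, 0.0543, 0.1405]
ee_rot: [0.053, 0.999, 0.0, -0.002]
ft_force: [-1.2, 0.4, 0.3]
clock: 2.87
position: [0.6238, 0.0528, 0.1452]
ee_rot: [0.053, 0.999, 0.001, 0.002]
ft_force: [-1.6, 1.4, 7.8]
grip_width: 0.343
grasp_force: 40.9
clock: 3.28
position: [0.6252, 0.052, 0.2712]
ee_rot: [0.054, 0.999, 0.002, 0.006]
ft_force: [0.6, -0.0, 0.2]
grip_width: 0.343
grasp_force: 40.0
at [0.6244 0.0521 0.2678] mach [0.0115 0.2649 0.2678] t 3.33 F [ 0.2 -0.4 -2.2] w 0.347 gf 40.0
shift [163.1 315.3   7.4]
```

View pics/w3.png

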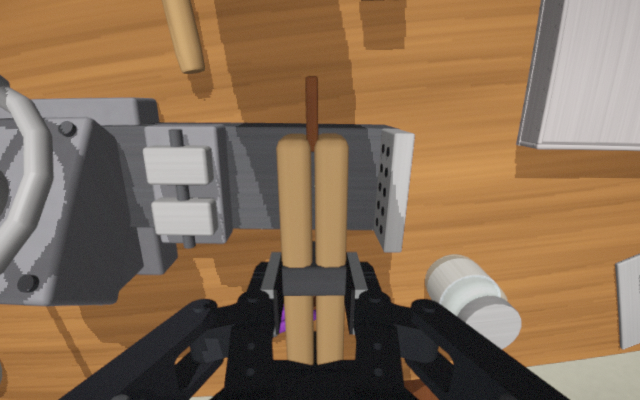

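```bash

python3 -m creep '[[[14,27,0],0],[[31,60,0],0],[[49,95,0],0],[[67,130,0],0],[[85,165,0],0]]' | head -2
python3 -m creep '[[[17,33,0],0],[[35,67,0],0],[[53,103,0],0],[[70,136,0],0],[[79,150,0],0]]' | head -2
python3 -m creep '[[[0,0,0],0],[[0,0,30],0],[[0,0,60],0],[[0,0,90],0],[[0,0,120],0]]'
python3 - <<'E'
from h import *
to([.496,.383,.091],)
c=camera('side'); save('s1',c)
c=camera('top');P=cloud(c);print('tray floor',np.median(P[225:240,178:190,2]),'table',np.median(P[255:275,180:210,2]))
E
```

```text
clock: 3.75
position: [0.5546, 0.2266, 0.2625]
clock: 4.17
position: [0.4896, 0.3883, 0.2621]
clock: 4.58
position: [0.4934, 0.3817, 0.1413]
ee_rot: [0.054, 0.999, -0.0, 0.0]
ft_force: [0.9, 0.4, -0.5]
grip_width: 0.349
grasp_force: 40.0
at [0.4934 0.3817 0.1413] mach [-0.1581  0.5765  0.1413] t 4.58 F [ 0.9  0.4 -0.5] w 0.349 gf 40.0
shift [-2.5  1.6 50.3]
tray floor 0.5140278829617192 table 0.5690254693245644
```

```bash

python3 -m creep '[[[0,0,15],0],[[0,0,30],0],[[0,0,40],0],[[0,0,46],0],[[0,0,46],0]]'
python3 -m creep '[[[0,0,2],0],[[0,0,4],0],[[0,0,4],0]]'
python3 -c "
from h import *
c=camera('side'); save('s2',c); to([.496,.383,.091])"
```

```text
clock: 5.1
position: [0.4932, 0.3824, 0.0966]
ee_rot: [0.053, 0.999, -0.0, -0.0]
ft_force: [0.0, -0.3, -1.1]
grip_width: 0.348
grasp_force: 39.9
clock: 5.35
position: [0.4935, 0.3829, 0.0934]
ee_rot: [0.053, 0.999, 0.0, 0.0]
ft_force: [0.3, 0.4, -0.7]
grip_width: 0.35
grasp_force: 39.9
at [0.4935 0.3829 0.0934] mach [-0.1581  0.5777  0.0934] t 5.4 F [-0.4  0.5 -0.5] w 0.346 gf 39.9
shift [-2.5  0.4  2.4]
```

View pics/s2.png

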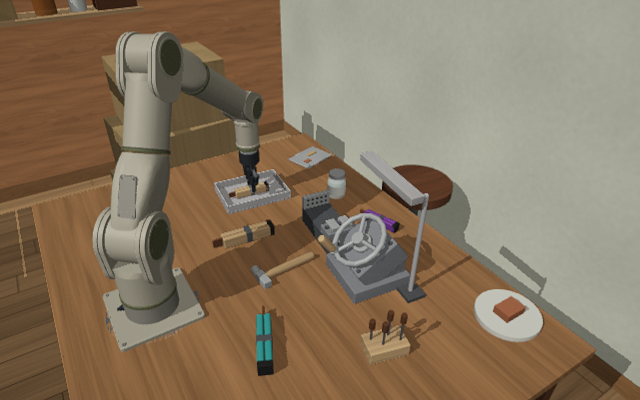

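```bash

python3 -m creep '[[[0,0,1],0],[[0,0,2],0],[[0,0,2],0]]' | grep -E 'pos|ft'
python3 -m creep '[[[0,0,1],0],[[0,0,2],0],[[0,0,2],0]]' | grep -E 'pos|ft'
```

```text
position: [0.4932, 0.3828, 0.0909]
ft_force: [-0.6, 0.3, -0.3]
position: [0.4934, 0.3828, 0.0902]
ft_force: [-4.5, -4.0, 12.6]
```

```bash

python3 -m creep '[[[0,0,0],0],[[0,0,0],0],[[0,0,0],0]]' 0.62 | grep -E 'pos|ft|width'
python3 -m creep '[[[0,0,-30],0],[[0,0,-70],0],[[0,0,-110],0],[[0,0,-150],0],[[0,0,-190],0]]' 0.7 | grep -E 'pos|ft|width'
python3 - <<'E'
from h import *
c=camera('wrist'); save('w4',c); P=cloud(c)
m=(P[...,2]>.02)&(P[...,2]<.06)&(abs(P[...,0]-.496)<.085)&(abs(P[...,1]-.383)<.07)
r=cv2.minAreaRect(P[m][:,:2].astype(np.float32)); print('clamp',m.sum(),np.round(r[0],3),np.round(r[1],3),np.percentile(P[m][:,2],[5,50,95]))
ax=np.array([-.574,0,.819]);hub=np.array([-.016,0,.155]);th=.28
C=hub+.08*(np.cos(th)*np.array([-.819,0,-.574])+np.sin(th)*np.array([0,1,0]))+.08*ax+[-.004,0,.054]
print('TCP target mach',C, world(C)); 
p=world(C)[0]; to(p+[0,0,.07], np.pi/2+yaw)
E
```

```text
position: [0.4933, 0.3828, 0.0888]
ft_force: [-0.0, 0.5, -0.2]
grip_width: 0.623
position: [0.493, 0.3825, 0.2808]
ft_force: [1.1, 0.4, -0.2]
grip_width: 0.697
clamp 3404 [0.484 0.384] [0.032 0.147] [0.0317746  0.03519452 0.0369878 ]
TCP target mach [-0.12888835  0.02210845  0.23038833] [[ 0.45590895 -0.17221555  0.23038833]]
at [0.4951 0.384  0.2899] mach [-0.1566  0.579   0.2899] t 6.62 F [1.1 0.7 7.5] w 0.699 gf 0.0
shift [ -20.5 -557.1  -15.2]
twist 0.01308509064594876
```

```bash

python3 -m creep '[[[0,-25,-5],0.013],[[-2,-60,-10],0.013],[[-4,-95,-15],0.013],[[-6,-130,-15],0.013],[[-7,-165,-15],0.013]]' | grep -E 'pos|ft'
python3 -m creep '[[[0,-38,0],0],[[-2,-76,0],0],[[-4,-114,0],0],[[-6,-152,0],0],[[-7,-190,0],0]]' | grep -E 'pos|ft'
python3 -m creep '[[[0,-38,0],0],[[-2,-76,0],0],[[-4,-114,0],0],[[-6,-152,0],0],[[-7,-180,0],0]]' | grep -E 'pos|ft'
python3 -m creep '[[[0,-15,0],0],[[0,-22,0],0],[[0,-22,0],0]]' | grep -E 'pos|ft'
python3 - <<'E'
from h import *
p=world([-.129,.022,.230])[0]; to(p, np.pi/2+yaw)
c=camera('wrist'); save('w5',c)
E
```

```text
position: [0.4825, 0.2163, 0.2938]
ft_force: [0.7, 0.0, 0.5]
position: [0.4665, 0.0266, 0.2937]
ft_force: [0.6, 0.4, 0.2]
position: [0.4515, -0.1544, 0.2939]
ft_force: [0.4, 0.0, 0.5]
position: [0.4493, -0.1741, 0.2937]
ft_force: [0.2, 0.7, 0.1]
at [ 0.4493 -0.1741  0.2937] mach [-0.1352  0.0195  0.2937] t 8.12 F [0.2 0.7 0.1] w 0.697 gf 0.0
shift [-6.2  2.6 63.7]
twist -0.0020871073917358984
```

View pics/w5.png

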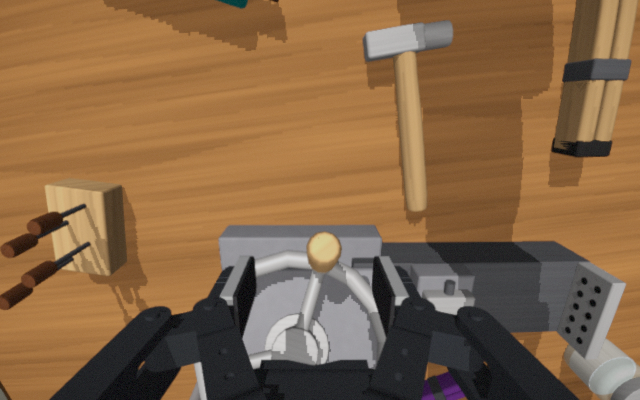

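```bash

python3 - <<'E'
from h import *
c=camera('wrist'); P=mach(cloud(c).reshape(-1,3)).reshape(400,640,3)
h=cv2.cvtColor(c['pixels'],cv2.COLOR_RGB2HSV); m=np.zeros((400,640),bool); m[225:275,300:345]=1
m&=(h[...,1]>70)&(P[...,2]>.13)
q=P[m]; print(m.sum(),np.percentile(q,[2,50,98],axis=0).round(4).tolist())
ax=np.array([-.574,0,.819]); s=q@ax; print('axial',np.percentile(s,[5,50,90,99]).round(4)); t=q[s>np.percentile(s,97)-.005]; print('tip',t.mean(0).round(4),len(t))
E
```

```text
1082 [[-0.1342, 0.0162, 0.1471], [-0.125, 0.0262, 0.1781], [-0.093, 0.0371, 0.1838]]
axial [0.1862 0.2189 0.2203 0.2211]
tip [-0.1271  0.0265  0.1798] 797
```

```bash

python3 -m creep '[[[-7,7,0],0],[[-7,7,25],0],[[-7,7,50],0],[[-7,7,64],0],[[-7,7,64],0]]' | grep -E 'pos|ft'
python3 -m creep '[[[0,0,0],0],[[0,0,0],0],[[0,0,0],0],[[0,0,0],0],[[0,0,0],0]]' 0 50
python3 - <<'E'
from h import *
to(world([-.128,.0265,.230])[0], np.pi/2+yaw)
# per-call tables: tool shifts relative to call start
th0=.34
f=lambda t: 80*np.array([.819*np.cos(t),np.sin(t),.574*np.cos(t)])  # tool x=-mx, y=my, z=-mz
a=th0; st=.2
for k in range(8):
    print(round(a,2),[(f(a+st*(i+1))-f(a)).round(0).astype(int).tolist() for i in range(5)]); a+=5*st
E
```

```text
position: [0.457, -0.1645, 0.227]
ft_force: [-0.9, -0.4, -0.4]
clock: 9.05
position: [0.4582, -0.1668, 0.2313]
ee_rot: [0.06, 0.998, 0.0, 0.001]
ft_force: [-1.4, 0.8, 7.2]
grip_width: 0.26
grasp_force: 48.9
at [ 0.4582 -0.1668  0.2313] mach [-0.1272  0.0278  0.2313] t 9.05 F [-1.4  0.8  7.2] w 0.26 gf 48.9
shift [ 0.8 -1.3  1.3]
twist 0.0004161906772575108
0.34 [[-6, 14, -4], [-13, 27, -9], [-23, 38, -16], [-34, 46, -24], [-47, 51, -33]]
1.34 [[-13, 2, -9], [-26, 1, -18], [-39, -3, -27], [-50, -10, -35], [-61, -20, -42]]
2.34 [[-8, -12, -6], [-15, -26, -10], [-19, -41, -13], [-20, -57, -14], [-19, -73, -13]]
3.34 [[4, -15, 3], [10, -29, 7], [19, -42, 13], [29, -51, 20], [40, -59, 28]]
4.34 [[13, -4, 9], [26, -5, 18], [39, -3, 27], [51, 2, 36], [62, 10, 44]]
5.34 [[10, 11, 7], [18, 23, 12], [23, 38, 16], [26, 53, 18], [27, 69, 19]]
6.34 [[-2, 16, -1], [-7, 31, -5], [-14, 44, -9], [-23, 56, -16], [-33, 65, -23]]
7.34 [[-12, 6, -8], [-25, 10, -17], [-38, 10, -27], [-51, 7, -36], [-63, 1, -44]]
```

```bash

python3 -m creep '[[[-6,14,-4],0],[[-13,27,-9],0],[[-23,38,-16],0],[[-34,46,-24],0],[[-47,51,-33],0]]'
python3 -c "
from h import *
to(world([-.128,.0265,.230])[0]+MX*.047+MY*.051+[0,0,.033], np.pi/2+yaw)"
```

```text
clock: 9.47
position: [0.5097, -0.1203, 0.263]
ee_rot: [0.059, 0.998, 0.001, -0.001]
ft_force: [-5.9, 1.5, 0.2]
grip_width: 0.265
grasp_force: 49.9
at [ 0.5097 -0.1203  0.263 ] mach [-0.0817  0.0801  0.263 ] t 9.47 F [-5.9  1.5  0.2] w 0.265 gf 49.9
shift [-0.7 -2.6 -0. ]
twist 0.001322174342063498
```

```bash

python3 -m creep '[[[-13,2,-9],0],[[-26,1,-18],0],[[-39,-3,-27],0],[[-50,-10,-35],0],[[-61,-20,-42],0]]' | grep -E 'pos|ft|width'
python3 - <<'E'
from h import *
to(world([-.128,.0265,.230])[0]+MX*.108+MY*.031+[0,0,.075])
c=camera('side'); cv2.imwrite('pics/s3.png',cv2.resize(c['pixels'][130:310,220:460,::-1],None,fx=3,fy=3))
E
```

```text
position: [0.5691, -0.1466, 0.3064]
ft_force: [-10.8, 6.1, 11.5]
grip_width: 0.265
at [ 0.5691 -0.1466  0.3064] mach [-0.0196  0.0611  0.3064] t 9.88 F [-10.8   6.1  11.5] w 0.265 gf 51.0
shift [ 0.4 -3.6  1.4]
```

View pics/s3.png

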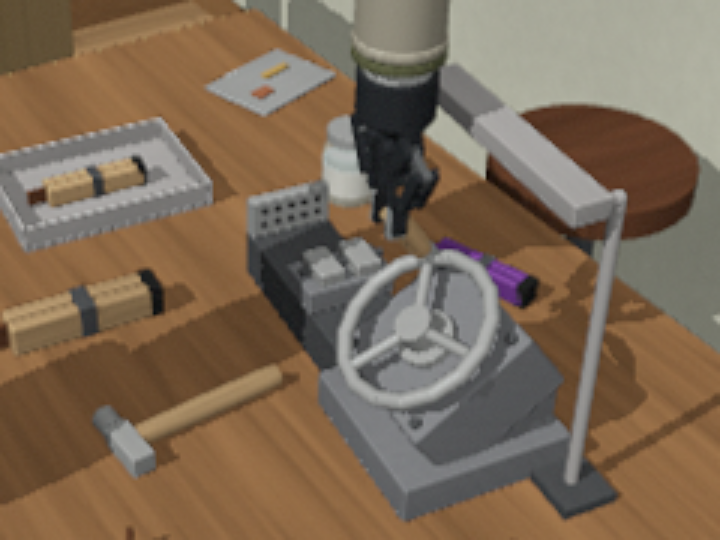

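```bash

python3 -m creep '[[[-6,-12,-8],0],[[-13,-27,-12],0],[[-17,-42,-15],0]]' | grep -E 'pos|ft|width'
python3 -c "
from h import *
to(world([-.128,.0265,.230])[0]+MX*.127+MY*-.010+[0,0,.088])"
```

```text
position: [0.5826, -0.1904, 0.3202]
ft_force: [8.1, 3.6, -10.8]
grip_width: 0.259
at [ 0.5826 -0.1904  0.3202] mach [-0.0009  0.0193  0.3202] t 10.18 F [  8.1   3.6 -10.8] w 0.259 gf 53.2
shift [ 0.1 -2.8  2.2]
```

```bash

python3 -m creep '[[[-1,-16,0],0],[[-1,-32,1],0],[[3,-47,4],0]]' | grep -E 'pos|ft|width'
python3 -m creep '[[[6,-14,4],0],[[15,-27,10],0],[[25,-36,17],0],[[36,-44,25],0]]' | grep -E 'pos|ft|width'
python3 -c "
from h import *
to(world([-.016-.131*0-.0459-.004,0,.155+.0655+.054])[0]+.08*(-np.cos(4.34)*(MX*.819+np.array([0,0,.574]))+np.sin(4.34)*MY))"
```

```text
position: [0.5728, -0.2385, 0.3172]
ft_force: [-2.5, 5.4, 2.5]
grip_width: 0.264
position: [0.5308, -0.2768, 0.291]
ft_force: [-4.2, 14.4, 6.0]
grip_width: 0.263
at [ 0.5308 -0.2768  0.291 ] mach [-0.042  -0.0728  0.291 ] t 10.77 F [-4.2 14.4  6. ] w 0.263 gf 55.1
shift [ 0.  -1.7 -0.2]
```

```bash

python3 -m creep '[[[13,-3,9],0],[[26,-4,18],0],[[39,-2,27],0],[[51,3,36],0],[[62,11,44],0]]' | grep -E 'pos|ft|width'
python3 -c "
from h import *
to(world([-.016-.0459-.004,0,.155+.0655+.054])[0]+.08*(-np.cos(5.34)*(MX*.819+np.array([0,0,.574]))+np.sin(5.34)*MY))"
python3 -m creep '[[[10,11,7],0],[[18,23,12],0],[[23,38,16],0],[[26,53,18],0],[[27,69,19],0]]' | grep -E 'pos|ft|width'
python3 -c "
from h import *
to(world([-.016-.0459-.004,0,.155+.0655+.054])[0]+.08*(-np.cos(6.34)*(MX*.819+np.array([0,0,.574]))+np.sin(6.34)*MY))"
```

```text
position: [0.4712, -0.2592, 0.2482]
ft_force: [1.5, 5.8, 14.0]
grip_width: 0.261
at [ 0.4712 -0.2592  0.2482] mach [-0.1032 -0.0624  0.2482] t 11.18 F [ 1.5  5.8 14. ] w 0.261 gf 55.7
shift [ 1.1 -2.3  0.7]
position: [0.4521, -0.1888, 0.229]
ft_force: [2.7, -3.4, 8.3]
grip_width: 0.258
at [ 0.4521 -0.1888  0.229 ] mach [-0.1306  0.0052  0.229 ] t 11.6 F [ 2.7 -3.4  8.3] w 0.258 gf 55.2
shift [ 0.7 -0.7  0.3]
```

```bash

python3 -m creep '[[[-2,16,-1],0],[[-7,31,-5],0],[[-14,44,-9],0],[[-23,56,-16],0],[[-33,65,-23],0]]' | grep -E 'pos|ft|width'
python3 -m creep '[[[-4,2,-3],0],[[-8,4,-6],0],[[-12,6,-8],0],[[-12,6,-8],0],[[-12,6,-8],0]]' | grep -E 'pos|ft|width'
python3 - <<'E'
from h import *
to(world([-.016-.0459-.004,0,.155+.0655+.054])[0]+.08*(-np.cos(7.5)*(MX*.819+np.array([0,0,.574]))+np.sin(7.5)*MY))
c=camera('top'); P=mach(cloud(c).reshape(-1,3)); 
for n,l in(('die',(.1,.115)),('jaws',(.08,.099))):
    q=P[(P[:,2]>l[0])&(P[:,2]<l[1])&(abs(P[:,0])<.045)&(P[:,1]>.15)&(P[:,1]<.36)]; print(n,len(q),np.percentile(q[:,1],[2,98]) if len(q) else '')
cv2.imwrite('pics/t3.png',cv2.resize(c['pixels'][120:240,240:440,::-1],None,fx=4,fy=4,interpolation=cv2.INTER_CUBIC))
E
```

```text
position: [0.4917, -0.127, 0.2511]
ft_force: [-5.1, -2.6, 1.0]
grip_width: 0.26
position: [0.5042, -0.122, 0.2592]
ft_force: [-9.7, 7.5, 7.4]
grip_width: 0.264
at [ 0.5042 -0.122   0.2592] mach [-0.087   0.0778  0.2592] t 12.43 F [-9.7  7.5  7.4] w 0.264 gf 55.3
shift [ 1.6 -2.7  0.6]
die 419 [0.26934232 0.33969531]
jaws 208 [0.26355566 0.3250086 ]
```

View pics/t3.png

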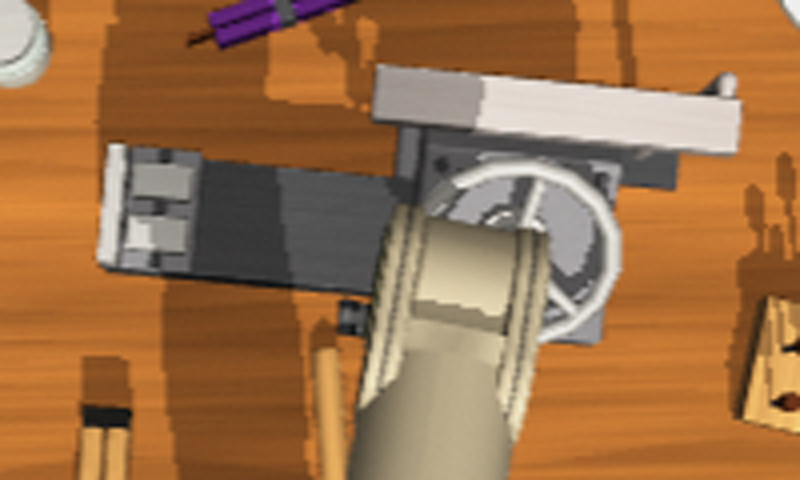

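```bash

python3 -m creep '[[[-4,1,-3],0],[[-8,2,-6],0],[[-8,2,-6],0],[[-8,2,-6],0]]' | grep -E 'pos|ft|width'
python3 -c "
from h import *
to(world([-.016-.0459-.004,0,.155+.0655+.054])[0]+.08*(-np.cos(7.5)*(MX*.819+np.array([0,0,.574]))+np.sin(7.5)*MY))"
```

```text
position: [0.5061, -0.1218, 0.26]
ft_force: [-29.2, 4.6, -10.4]
grip_width: 0.258
at [ 0.5061 -0.1218  0.26  ] mach [-0.0851  0.0781  0.26  ] t 12.82 F [-29.2   4.6 -10.4] w 0.258 gf 53.8
shift [ 3.5 -3.1  1.4]
```

```bash

python3 -m creep '[[[3,-1,2],0],[[5,-1,4],0],[[5,-1,4],0]]' | grep -E 'pos|ft'
python3 -m creep '[[[0,0,0],0],[[0,0,0],0],[[0,0,0],0],[[0,0,0],0]]' 0.7 | grep -E 'pos|ft|width'
python3 -m creep '[[[0,0,-30],0],[[10,0,-65],0],[[30,0,-100],0],[[60,0,-120],0],[[95,0,-120],0]]' | grep -E 'pos|ft|width'
python3 -m creep '[[[20,20,0],0],[[35,50,0],0],[[35,90,0],0],[[35,130,0],0],[[35,165,0],0]]' | grep -E 'pos|ft|width'
python3 -m creep '[[[0,30,0],0],[[0,60,0],0],[[0,90,0],0],[[0,120,0],0],[[0,120,0],0]]' | grep -E 'pos|ft|width'
python3 - <<'E'
from h import *
import pickle
c=camera('top'); save('t4',c); P=mach(cloud(c).reshape(-1,3)).reshape(400,640,3)
for n,l in(('die',(.105,.115)),('jaws',(.085,.104))):
    q=P[(P[...,2]>l[0])&(P[...,2]<l[1])&(abs(P[...,0])<.055)&(P[...,1]>.15)&(P[...,1]<.36)]; print(n,len(q),np.percentile(q[:,1],[2,98]))
A=mach(cloud(pickle.load(open('top0.pkl','rb'))).reshape(-1,3)).reshape(400,640,3)
to(manip.get_obs()['position'])
E
```

```text
position: [0.5048, -0.1219, 0.2595]
ft_force: [-17.0, 5.2, 1.2]
position: [0.5085, -0.1228, 0.2613]
ft_force: [-0.6, -0.8, 0.6]
grip_width: 0.696
position: [0.4146, -0.1118, 0.3851]
ft_force: [0.7, -0.3, 0.2]
grip_width: 0.699
position: [0.3986, 0.059, 0.3816]
ft_force: [0.0, -0.5, 0.7]
grip_width: 0.701
position: [0.4126, 0.1815, 0.3805]
ft_force: [-0.9, -0.3, -0.1]
grip_width: 0.699
die 264 [0.27107739 0.33895958]
jaws 389 [0.26435321 0.33943188]
at [0.4129 0.1786 0.3807] mach [-0.2136  0.3653  0.3807] t 14.7 F [-0.3 -0.4  0.1] w 0.702 gf 0.0
shift [0. 0. 0.]
```

View pics/t4.png

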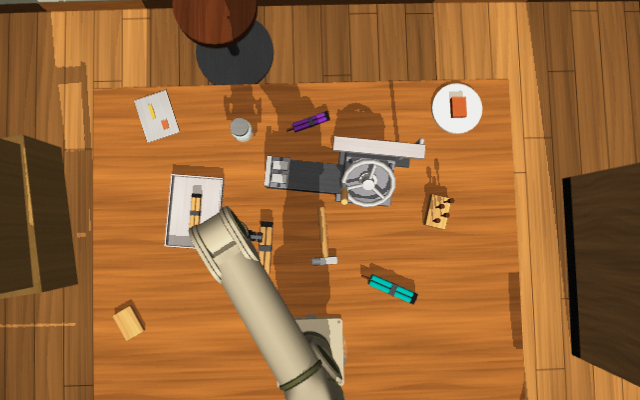

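The top view shows the clamp flat in the tray at (195,208), the carriage against the die plate at (278,172) and the arm clear. The hammer, jar and punch block look unmoved.

```bash
python3 -c "
from workcell import manip
print(manip.hand_in())"
```

```text
the job is handed in; nothing more can be done
None
```

The job is handed in at about 15 s on the robot clock: the clamp lies flat in the tray, the wheel is wound clockwise to its end stop with the carriage home against the die plate, the gripper has let go of everything, and the hammer, jar and punch block were left alone; no verdict came back.

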